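# Set an egg cup in the breakfast tray and seat an egg in it

## Task

Lay the breakfast tray: first stand the empty blue egg cup upright on the cork mat in the free compartment of the tray and let go of it. Then take the brown egg from the wooden egg rack and set it gently, blunt end down and upright, in the cup so that it sits centred in the cup's mouth; let go of it only when it rests there, do not drop it. Leave the white egg, the two spice jars and the mug where they are.

Things in the scene. Friction and masses are not known exactly. Their poses are not given: they have to be found in the camera images.
- tray: Divided wooden breakfast tray, fixed, 88 x 252 mm, walls 28 mm high and 6 mm thick, floor 6 mm thick, a low dark steel handle at each end. Three square compartments, 76 x 76 mm inside, in a row along its y axis, centres at y = -82, 0 and +82 mm. Two hold a spice jar each, the third holds the cork mat. Origin: centre of the underside; z up.
- cork_mat: Square cork mat 74 x 74 x 3 mm lying fixed on the floor of the tray's free compartment; it marks which compartment is free. Origin: centre of its underside, z up; its top is 3 mm higher (9 mm above the worktop).
- egg_cup_center (a point): Blue ceramic egg cup, 80 mm tall, 250 g: foot 54 mm across, thin stem (20 mm), above it from 40 mm height a round bowl whose outside grows from 28 mm wide at its bottom to 55 mm at 56 mm height and is straight-sided, 55 mm wide, from there to the rim (80 mm). Its open mouth is 47 mm across, the wall 4 mm. It stands upright on the worktop at the start. The point lies on its axis, half-way up (40 mm above the foot, 40 mm below the rim); z is its axis, up.
- brown_egg_center (a point): Brown goose egg, hard, 60 mm at its widest, 90 mm tall, 140 g, standing blunt end down in a hole of the egg rack. Widest 40 mm above the blunt end. The point lies on its axis, half-way up (45 mm above the blunt end); z is its axis, towards the pointed end. Seated in the cup, the blunt end sinks about 13 mm below the cup's rim, so this point stands about 32 mm above the rim, 72 mm above the cup's half-way point.
- white_egg_center (a point): White goose egg of the same shape and size in the other hole of the rack (96 mm from the brown one; they may be swapped). Must stay. The point lies on its axis, half-way up.
- egg_rack: Pale wooden egg rack, fixed: board 190 x 85 mm, top 24 mm above the worktop, with two 44 mm round holes 96 mm apart along its x axis. Origin: centre of the underside; z up. The eggs stand in the holes, points up, sunk about 12 mm below the board's top.
- jar_a_center (a point): Spice jar with red or orange cap, 45 mm across, 106 mm tall, standing in a tray compartment. Must stay. The point lies half-way up.
- jar_b_center (a point): Second spice jar with red or orange cap, 45 mm across, 106 mm tall, standing in another tray compartment. Must stay. The point lies half-way up.
- mug_center (a point): Plain pale grey-white mug, 84 x 115 x 89 mm with its handle, standing on the worktop. Must stay. The point lies half-way up.
Not all that is in view belongs to the job. Of the things that look like the part that bears egg_cup_center, take the one that is nearest to the robot's base at the start.

How it is judged:
On the way:
1. the empty egg cup stands upright on the cork mat in the free compartment, released, before the egg is put in (horizontal distance between egg_cup_center and cork_mat below 0.02 m and z of egg_cup_center in the frame of cork_mat between 0.036 and 0.048 m and angle between egg_cup_center's own z axis and vertical below 0.12 rad and contact force between the fingers and egg_cup below 0.1 N and distance between brown_egg_center and egg_cup_center above 0.11 m), for 0.2 s.
At the end, for the whole second after the job is handed in: Cup upright (7 deg) on the cork mat in the free compartment, within 20 mm of the mat's centre; brown egg in it blunt end down, upright within 15 deg, its centre within 10 mm of the cup's axis and 63 to 79 mm above the cup's half-way point; both at rest (horizontal distance between egg_cup_center and cork_mat below 0.02 m and z of egg_cup_center in the frame of cork_mat between 0.036 and 0.048 m and angle between egg_cup_center's own z axis and vertical below 0.12 rad and z of brown_egg_center in the frame of egg_cup_center between 0.063 and 0.079 m and horizontal distance between brown_egg_center and egg_cup_center below 0.01 m and angle between brown_egg_center's own z axis and vertical below 0.26 rad and linear speed of each of brown_egg, egg_cup below 0.03 m/s); the robot touches nothing.
It fails at once if the brown egg is let fall (falls freely by more than about 10 mm) (contact force between the fingers and brown_egg below 0.05 N and linear speed of brown_egg above 0.45 m/s).
It fails at once if the egg is pressed or knocked hard into the cup (over 60 N) (contact force between brown_egg and egg_cup above 60 N).
It fails at once if the white egg is displaced by more than 25 mm (distance of white_egg_center from where it was at the start of the episode above 0.025 m).
It fails at once if a spice jar is displaced by more than 25 mm (distance of any of jar_a_center, jar_b_center from where it was at the start of the episode above 0.025 m).
It fails at once if the mug is displaced by more than 25 mm (distance of mug_center from where it was at the start of the episode above 0.025 m).
It also fails if it takes over 64 s, if anything falls off the work surface, if the arm or the gripper's body presses on something with over 40 N, if the wrist force passes 120 N, or if a joint passes its speed limit or range.

## Robot

A 6-joint arm with a two-finger parallel gripper is mounted at the origin on a cart in front of the work surface, level with it; the furniture and walls round the work are solid. World frame = base frame: x ahead of the robot, y to its left, z up, the work surface at z = 0. Lengths are in m, angles in rad, forces in N, time in s.
With the tool pointing down it reaches from about 0.3 to 0.75 m from the base axis. Payload 8.5 kg.
Tool frame: the origin (TCP) lies between the finger pads; the fingertips stand 25 mm ahead of it and the grasp point (between the pads) lies 6 mm ahead of it; z points along the fingers, y is the direction in which the jaws open and shut (so a half turn about z gives the same grasp; the last joint's range is limited). The gripper opens to 88 mm and grips with 3 to 60 N. Pads are 18 mm wide; open, the fingers measure 123 mm over their backs; the gripper's body (75 mm by 187 mm) begins 45 mm behind the grasp point.
Start: joints at [0.956, 0.381, 1.297, -0, 1.464, -0.215], TCP at [0.214, 0.507, 0.264] pointing down, gripper open.
Joint ranges: [-3.11, 3.11], [-0.89, 2.33], [0.22, 2.48], [-1.42, 4.56], [0.17, 2.85], [-2.88, 2.88]. Speed limits (rad/s): [2.39, 2.39, 3.14, 3.14, 3.14, 3.14].

## Interface

Orientations are given as a 3x3 rotation matrix whose columns are the frame's x, y, z axes.
In Python, from workcell import status, viewer, order gives the robot as it stands.
- The arm moves only by the tool servo_tool, never from a script. Its argument "rows" is a list that holds one entry, the list of rows, each a list of 7 numbers: the turn, a rotation vector about the tool's x, y, z in degrees, then the shift along the tool's x, y, z in m, then the finger opening in m, from 0 to 0.0881. In form: [[[wx, wy, wz, x, y, z, gripper], ...]]. A call has 1 to 10 rows; each row shifts and turns the commanded pose from where the row before left it, along the tool's axes as they then stand; what a row does not reach is not made up. A row lasts 1/12 s, in which the tool goes at most 41.7 mm and 7.16 degrees, less where a joint would pass 70% of its speed; a pose out of reach is approached as far as the arm can. A call is refused whole if a number of a shift passes 0.0417 or a number of a turn 7.16, either way. A call with a gripper value outside its range is refused whole. The fingers move at their own pace and stop on an object; "newtons" is the grip in N (left out, the last holds). Time passes only in rows, so rows that do not move let the fingers close. It gives the time, the measured TCP pose, the force and the opening at its end, in the units of the state.
- status.get_obs(): the state, without advancing time (a new reading comes with each control period).
- viewer.get_image(name): name is "scene" or "top"; returns a dict with "image" (420x560x3 uint8, blue, green, red), "depth" (420x560 float32, m along the optical axis (not along the pixel's ray), 0 where there is no reading), "fov_y" (degrees; the focal length in pixels is half the picture's height over the tangent of half this angle, whatever the lens; pixels are square), "cx", "cy" (the principal point, pixels), "distortion" ([k1, k2, p1, p2, k3] as OpenCV has them; the pictures are not rectified), "eye" and "attitude" of the camera in the world. Camera axes: x right, y down, z forward; pixel columns grow to the right and rows downward; lengths in m; the calibration is good to about 2 mm. A picture is of the moment at which its call begins.
- order.hand_in(): hands the job in, once; it reports no verdict.
The state is a dict: "time_s": time; "qpos": joint angles; "joint_velocities": joint speeds; "joint_torque": joint torques, N m; "ee_pos": TCP position; "eef_rot": TCP orientation; "wrist_force": force on the tool from outside, world axes, zero at the start; "wrist_torque": the same for the moment, N m; "finger_gap": opening from 0.0 (shut) to 1.0 (fully open).
Only numpy, scipy, OpenCV 4.12 (cv2) and the standard library are available. Lean on these libraries where they do the work, as an engineer would, in place of code of your own. Each camera call takes 0.05 s, during which the arm holds its last target. There are 200 camera calls.

## Working session

There is one attempt and no reset: what is moved stays moved. The work goes in short steps, Python scripts to look and compute and a tool call to move; the robot and the scene stay as the last step left them, time stands still between calls to the robot, and variables do not carry over. Pictures are saved under pics/ and viewed, about 8 in all and at most 12, crops included, and the job is handed in when it is done.

Besides the shell and the picture viewer there is one more tool, called after "Request:" by a JSON object that holds its "fn" and its "kwargs". servo_tool: Moves the arm, as the interface text tells. Its arguments: {"type":"object","properties":{"rows":{"type":"array","items":{"type":"array","items":{"type":"array","items":{"type":"number"}}}},"newtons":{"type":"number"}},"required":["rows"]}

```bash
mkdir -p pics
cat > h.py <<'E'
import numpy as np,cv2
from workcell import status,viewer,order
def cap(n):
    d=viewer.get_image(n); np.savez(f'{n}.npz',**{k:np.array(v) for k,v in d.items()}); return d
def K(d):
    f=210/np.tan(np.radians(float(d['fov_y']))/2); return np.array([[f,0,float(d['cx'])],[0,f,float(d['cy'])],[0,0,1]])
def world(d):
    # all pixels -> world points
    u,v=np.meshgrid(np.arange(560.),np.arange(420.)); p=np.stack([u,v],-1).reshape(-1,1,2)
    r=cv2.undistortPoints(p,K(d),np.array(d['distortion'],float)).reshape(420,560,2)
    c=np.dstack([r,np.ones((420,560))])*np.array(d['depth'])[...,None]
    return c@np.array(d['attitude'],float).reshape(3,3).T+np.array(d['eye'])
E
python3 - <<'E'
from h import *
for n in('scene','top'):
    d=cap(n); print(n,d['eye'],np.array(d['attitude']).round(3).tolist(),d['fov_y'],d['distortion'])
    cv2.imwrite(f'pics/{n}0.png',cv2.resize(d['image'],(800,600)))
o=status.get_obs();print({k:np.round(v,3).tolist() for k,v in o.items()})
E
```

```text
scene [-0.03449534 -0.80697151  0.81353407] [[0.762, -0.405, 0.506], [-0.648, -0.483, 0.589], [0.006, -0.777, -0.63]] 45.06859937873953 [-0.00801034  0.          0.          0.          0.        ]
top [-0.02975913  0.16651242  1.48580664] [[-0.427, -0.823, 0.374], [-0.904, 0.386, -0.184], [0.007, -0.417, -0.909]] 42.01883854251272 [-0.01293404  0.          0.          0.          0.        ]
{'time_s': 0.1, 'qpos': [0.956, 0.381, 1.298, -0.0, 1.464, -0.215], 'joint_velocities': [0.001, -0.001, -0.002, -0.001, 0.002, 0.001], 'joint_torque': [0.004, -43.865, -22.491, 0.071, 0.034, -0.0], 'ee_pos': [0.214, 0.506, 0.263], 'eef_rot': [[-0.921, 0.389, -0.001], [0.389, 0.921, -0.001], [0.0, -0.001, -1.0]], 'wrist_force': [0.124, -0.142, -0.887], 'wrist_torque': [-0.013, -0.023, -0.011], 'finger_gap': 1.004}
```

View pics/top0.png

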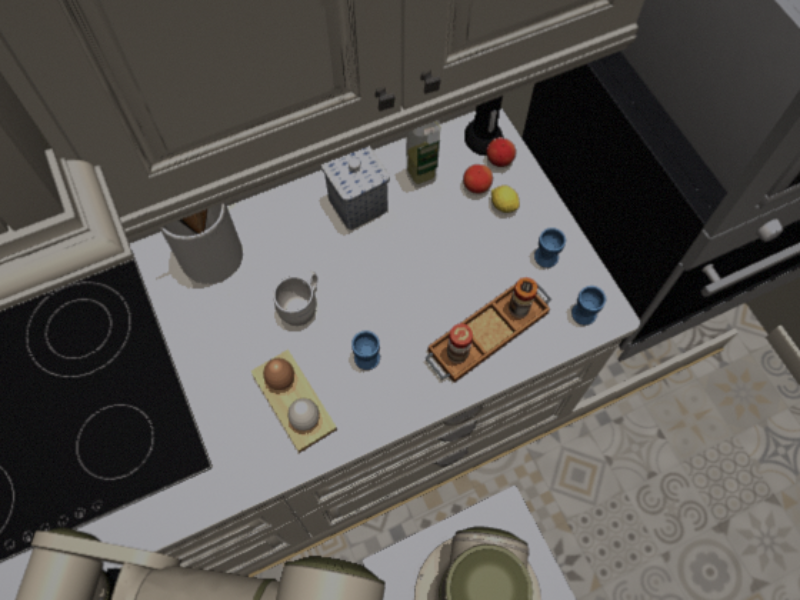

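View pics/scene0.png

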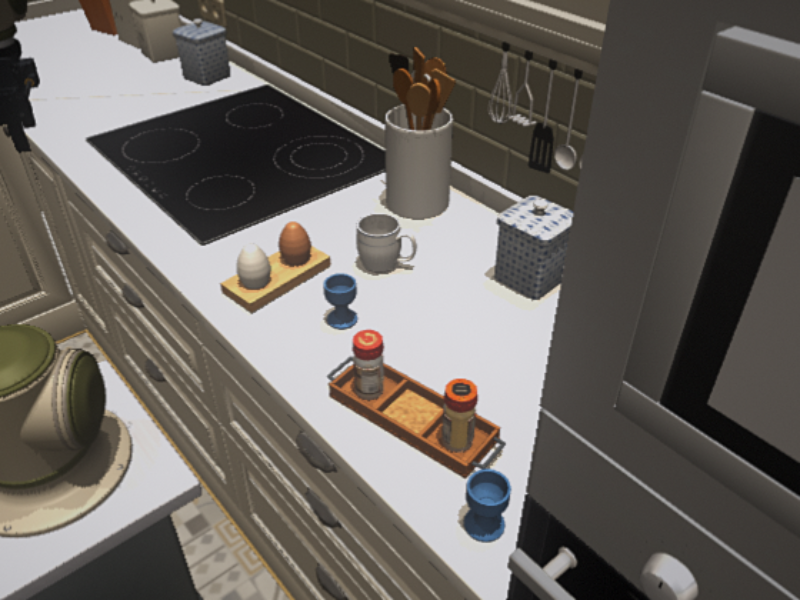

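Two pictures viewed. In the top view, the blue cups are at (366,349), (550,246) and (589,304), and the tray is at (489,331) with cork in the middle compartment. The brown egg is at (279,374), the white egg at (303,414) and the mug at (296,300). I'll measure these with depth.

```bash
cat >> h.py <<'E'
def circ(P):
    A=np.c_[2*P[:,:2],np.ones(len(P))]; s=np.linalg.lstsq(A,(P[:,:2]**2).sum(1),rcond=None)[0]
    return s[:2],np.sqrt(s[2]+s[:2]@s[:2])
def sphere(P):
    A=np.c_[2*P,np.ones(len(P))]; s=np.linalg.lstsq(A,(P**2).sum(1),rcond=None)[0]
    return s[:3],np.sqrt(s[3]+s[:3]@s[:3])
E
python3 - <<'E'
from h import *
T=np.load('top.npz');S=np.load('scene.npz')
for nm,d in(('top',T),('scene',S)):
    W=world(d);hsv=cv2.cvtColor(d['image'],cv2.COLOR_BGR2HSV);ok=d['depth']>0
    H,Sa,V=[hsv[...,i].astype(int) for i in range(3)]
    inb=ok&(W[...,2]>0.004)&(W[...,2]<0.2)&(W[...,0]>0.2)&(W[...,0]<0.9)&(abs(W[...,1])<0.8)
    print(nm,'table z',np.median(W[...,2][ok&(abs(W[...,2])<.02)]))
    def comps(m,lab,mn=60):
        n,l,st,c=cv2.connectedComponentsWithStats(m.astype(np.uint8))
        for i in range(1,n):
            if st[i,4]<mn: continue
            P=W[l==i]; print(lab,c[i].round(),st[i,4],'med',np.median(P,0).round(3),'lo',np.percentile(P,2,axis=0).round(3),'hi',np.percentile(P,98,axis=0).round(3))
            top=P[P[:,2]>np.percentile(P[:,2],99)-.006]
            if lab=='cup': print('   rim circle',[np.round(x,4) for x in circ(top)],top[:,2].mean().round(4), 'out', circ(P[(P[:,2]>.056)&(P[:,2]<.074)])if nm=='scene' else '')
    comps(inb&(H>95)&(H<120)&(Sa>110),'cup')
    comps(inb&(H<14)&(Sa>90)&(W[...,2]>.03)&(W[...,2]<.12),'brown/caps')
    comps(inb&(H<25)&(Sa>80)&(W[...,2]<.035),'wood',100)
    # heightfield blobs
    comps(inb&(W[...,2]>.035),'tall',150)
E
```

```text
top table z 0.0006713761068444235
cup [384. 172.] 284 med [ 0.546 -0.452  0.051] lo [ 0.52  -0.477  0.005] hi [ 0.57  -0.426  0.078]
   rim circle [array([ 0.5447, -0.4511]), np.float64(0.0245)] 0.0768 out 
cup [412. 213.] 289 med [ 0.396 -0.457  0.052] lo [ 0.371 -0.482  0.005] hi [ 0.419 -0.431  0.081]
   rim circle [array([ 0.3948, -0.4557]), np.float64(0.0246)] 0.0797 out 
cup [256. 245.] 270 med [ 0.497 -0.009  0.052] lo [ 0.473 -0.032  0.005] hi [0.523 0.014 0.08 ]
   rim circle [array([ 0.4964, -0.0093]), np.float64(0.0242)] 0.0783 out 
brown/caps [350. 105.] 292 med [ 0.799 -0.471  0.052] lo [ 0.776 -0.502  0.031] hi [ 0.83  -0.448  0.064]
brown/caps [334. 124.] 303 med [ 0.757 -0.393  0.052] lo [ 0.736 -0.424  0.032] hi [ 0.788 -0.368  0.064]
brown/caps [367. 203.] 171 med [ 0.457 -0.334  0.109] lo [ 0.44  -0.357  0.048] hi [ 0.482 -0.316  0.117]
brown/caps [322. 235.] 196 med [ 0.424 -0.175  0.11 ] lo [ 0.406 -0.197  0.094] hi [ 0.447 -0.157  0.117]
brown/caps [195. 262.] 333 med [0.509 0.166 0.081] lo [0.494 0.14  0.044] hi [0.534 0.19  0.101]
wood [341. 233.] 1630 med [ 0
[... 3266 characters left out ...]
  ]
tall [237. 203.] 456 med [ 0.5   -0.011  0.066] lo [ 0.474 -0.038  0.046] hi [0.525 0.015 0.08 ]
tall [257. 250.] 778 med [ 0.419 -0.192  0.089] lo [ 0.406 -0.202  0.038] hi [ 0.445 -0.162  0.113]
tall [321. 286.] 899 med [ 0.453 -0.35   0.092] lo [ 0.44  -0.363  0.038] hi [ 0.48  -0.323  0.113]
tall [341. 345.] 879 med [ 0.403 -0.456  0.064] lo [ 0.371 -0.486  0.041] hi [ 0.423 -0.435  0.08 ]
tall [373. 382.] 448 med [ 0.321 -0.587  0.181] lo [ 0.32  -0.608  0.159] hi [ 0.323 -0.566  0.2  ]
tall [405. 410.] 418 med [ 0.321 -0.641  0.183] lo [ 0.32  -0.666  0.159] hi [ 0.323 -0.621  0.199]
tall [363. 413.] 238 med [ 0.321 -0.578  0.092] lo [ 0.32  -0.604  0.058] hi [ 0.323 -0.566  0.109]
```

Run:
```python
from h import *
from scipy.optimize import least_squares
def ocirc(P,r,c0):
    return least_squares(lambda c:np.hypot(P[:,0]-c[0],P[:,1]-c[1])-r,c0,loss='soft_l1',f_scale=.002).x.round(4)
for nm in('top','scene'):
    d=np.load(nm+'.npz');W=world(d).reshape(-1,3)
    near=lambda c,r:W[np.hypot(W[:,0]-c[0],W[:,1]-c[1])<r]
    P=near((.498,-.01),.05);P=P[(P[:,2]>.057)&(P[:,2]<.076)]
    Q=near((.498,-.01),.05);Q=Q[Q[:,2]>.074]
    print(nm,'cup rim ring',ocirc(Q,.0255,(.498,-.01)))
    for n,c in(('brown',(.514,.16)),('white',(.42,.148))):
        P=near(c,.05);P=P[(P[:,2]>.035)]
        # egg halves: lower semi-axis 40, upper 50, radius 30, widest z=.052
        f=lambda p:np.sqrt(((P[:,0]-p[0])/.03)**2+((P[:,1]-p[1])/.03)**2+((P[:,2]-p[2])/np.where(P[:,2]>p[2],.05,.04))**2)-1
        s=least_squares(f,(*c,.052),loss='soft_l1',f_scale=.05);print(n,s.x.round(4),abs(s.fun).mean().round(3))
    im=d['image'].reshape(-1,3);hsv=cv2.cvtColor(d['image'],cv2.COLOR_BGR2HSV).reshape(-1,3)
    m=(np.hypot(W[:,0]-.443,W[:,1]+.26)<.15)&(W[:,2]>.023)&(W[:,2]<.031)&(hsv[:,0]<25)&(hsv[:,1]>110)
    print('tray',cv2.minAreaRect(W[m][:,:2].astype(np.float32)*1000),m.sum())
    for c in((.427,-.18),(.461,-.339)):
        J=near(c,.04);J=J[J[:,2]>.08];print('jar',ocirc(J[J[:,2]<.108],.0225,c),J[:,2].max())
    C=near((.443,-.26),.06);h=hsv[np.hypot(W[:,0]-.443,W[:,1]+.26)<.06]
    k=(C[:,2]<.014)&(C[:,2]>.003)&(h[:,2]>120);print('cork',cv2.minAreaRect(C[k][:,:2].astype(np.float32)*1000),C[k].mean(0).round(4),k.sum())
```

```text
top cup rim ring [ 0.4986 -0.0096]
brown [0.5236 0.1644 0.0487] 0.045
white [0.4285 0.1518 0.0494] 0.043
tray ((442.9358825683594, -257.2521667480469), (87.07575225830078, 251.2010040283203), 11.975113868713379) 347
jar [ 0.4281 -0.1791] 0.12007973242760772
jar [ 0.4622 -0.3394] 0.11895684770361936
cork ((442.2663269042969, -264.48773193359375), (107.87969970703125, 111.604248046875), 65.32115936279297) [ 0.4437 -0.2604  0.0082] 511
scene cup rim ring [ 0.4998 -0.0113]
brown [0.5246 0.165  0.0482] 0.047
white [0.4294 0.152  0.0481] 0.046
tray ((445.3569641113281, -260.74053955078125), (90.65412902832031, 251.57530212402344), 12.432072639465332) 726
jar [ 0.4298 -0.1785] 0.11428611500837582
jar [ 0.4642 -0.339 ] 0.11490716554454072
cork ((452.44873046875, -256.85906982421875), (65.91844177246094, 118.14923858642578), 13.837457656860352) [ 0.4499 -0.257   0.0075] 754
```

Request:
{"fn": "servo_tool", "kwargs": {"rows": [[[0,0,6.86,0,0,0,0.088],[0,0,6.86,0,0,0,0.088],[0,0,6.86,0,0,0,0.088],[0,0,6.86,0,0,0,0.088],[0,0,6.86,0,0,0,0.088],[0,0,6.86,0,0,0,0.088],[0,0,6.86,0,0,0,0.088],[0,0,6.86,0,0,0,0.088],[0,0,0,0,0,0,0.088]]]}}

```text
time_s: 0.85
ee_pos: [0.214, 0.5065, 0.2634]
eef_rot: [[-0.207, 0.978, -0.0], [0.978, 0.207, -0.001], [-0.001, -0.001, -1.0]]
wrist_force: [0.7, -0.0, 0.4]
finger_gap: 0.998
```

Request:
{"fn": "servo_tool", "kwargs": {"rows": [[[0,0,0,-0.028,0.0085,0.003,0.088],[0,0,0,-0.028,0.0085,0.003,0.088],[0,0,0,-0.028,0.0085,0.003,0.088],[0,0,0,-0.028,0.0085,0.003,0.088],[0,0,0,-0.028,0.0085,0.003,0.088],[0,0,0,-0.028,0.0085,0.003,0.088],[0,0,0,-0.028,0.0085,0.003,0.088],[0,0,0,-0.028,0.0085,0.003,0.088],[0,0,0,-0.028,0.0085,0.003,0.088],[0,0,0,-0.028,0.0085,0.003,0.088]]]}}

```text
time_s: 1.68
ee_pos: [0.3567, 0.2496, 0.2336]
eef_rot: [[-0.216, 0.976, -0.0], [0.976, 0.216, -0.0], [-0.0, -0.0, -1.0]]
wrist_force: [0.3, -0.1, -0.3]
finger_gap: 0.997
```

Request:
{"fn": "servo_tool", "kwargs": {"rows": [[[0,0,0,-0.028,0.0085,0.003,0.088],[0,0,0,-0.028,0.0085,0.003,0.088],[0,0,0,-0.028,0.0085,0.003,0.088],[0,0,0,-0.028,0.0085,0.003,0.088],[0,0,0,-0.028,0.0085,0.003,0.088],[0,0,0,-0.028,0.0085,0.003,0.088],[0,0,0,-0.028,0.0085,0.003,0.088],[0,0,0,-0.028,0.0085,0.003,0.088],[0,0,0,-0.028,0.0085,0.003,0.088],[0,0,0,0,0,0,0.088]]]}}

```text
time_s: 2.52
ee_pos: [0.4863, 0.0172, 0.206]
eef_rot: [[-0.212, 0.977, 0.0], [0.977, 0.212, -0.001], [-0.001, -0.0, -1.0]]
wrist_force: [-0.0, 1.2, -0.4]
finger_gap: 1.0
```

Request:
{"fn": "servo_tool", "kwargs": {"rows": [[[0,0,0,-0.015,0.003,0,0.088],[0,0,0,-0.0148,0.0035,0,0.088],[0,0,0,0,0,0.025,0.088],[0,0,0,0,0,0.025,0.088],[0,0,0,0,0,0.025,0.088],[0,0,0,0,0,0.02,0.088],[0,0,0,0,0,0.02,0.088],[0,0,0,0,0,0.017,0.088],[0,0,0,0,0,0,0.088]]]}}

```text
time_s: 3.27
ee_pos: [0.4959, -0.0066, 0.0722]
eef_rot: [[-0.214, 0.977, -0.005], [0.977, 0.214, 0.001], [0.002, -0.005, -1.0]]
wrist_force: [-0.2, 0.6, 0.2]
finger_gap: 0.997
```

Run:
```python
from h import *
a=cap('scene')['image'][130:270,150:340];b=cap('top')['image'][180:320,160:350]
cv2.imwrite('pics/g1.png',np.vstack([cv2.resize(a,None,fx=2,fy=2,interpolation=3)[:],cv2.resize(b,None,fx=2,fy=2,interpolation=3)]))
```

```text
(no output)
```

View pics/g1.png

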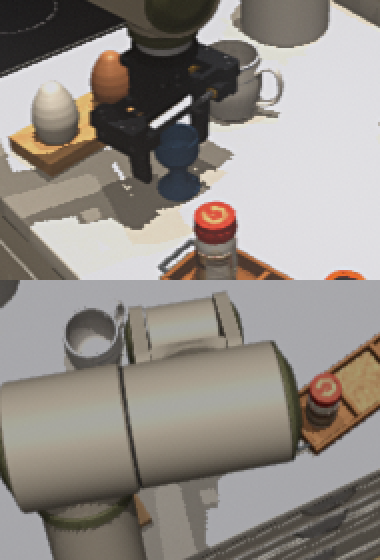

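The fingers straddle the cup bowl, which is at about (180,140) in the crop. I'll close on it and lift.

Request:
{"fn": "servo_tool", "kwargs": {"newtons": 25, "rows": [[[0,0,0,-0.0035,0.002,0,0.088],[0,0,0,0,0,0,0.07],[0,0,0,0,0,0,0.06],[0,0,0,0,0,0,0.045],[0,0,0,0,0,0,0.045],[0,0,0,0,0,0,0.045],[0,0,0,0,0,0,0.045],[0,0,0,0,0,0,0.045],[0,0,0,0,0,0,0.045]]]}}

```text
time_s: 4.12
ee_pos: [0.5001, -0.0099, 0.075]
eef_rot: [[-0.212, 0.977, 0.001], [0.977, 0.212, -0.0], [-0.0, 0.001, -1.0]]
wrist_force: [1.9, 1.0, 0.4]
finger_gap: 0.565
```

Request:
{"fn": "servo_tool", "kwargs": {"rows": [[[0,0,0,0,0,0,0.045],[0,0,0,0,0,-0.005,0.045],[0,0,0,0,0,-0.01,0.045],[0,0,0,0,0,-0.01,0.045],[0,0,0,0,0,0,0.045],[0,0,0,0,0,0,0.045]]]}}

```text
time_s: 4.62
ee_pos: [0.4995, -0.0099, 0.0997]
eef_rot: [[-0.212, 0.977, -0.0], [0.977, 0.212, -0.0], [0.0, -0.0, -1.0]]
wrist_force: [-0.4, 0.1, -2.6]
finger_gap: 0.564
```

Run:
```python
from h import *
a=cap('scene')['image'][130:270,150:340]
cv2.imwrite('pics/g2.png',cv2.resize(a,None,fx=3,fy=3,interpolation=3))
```

```text
(no output)
```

View pics/g2.png

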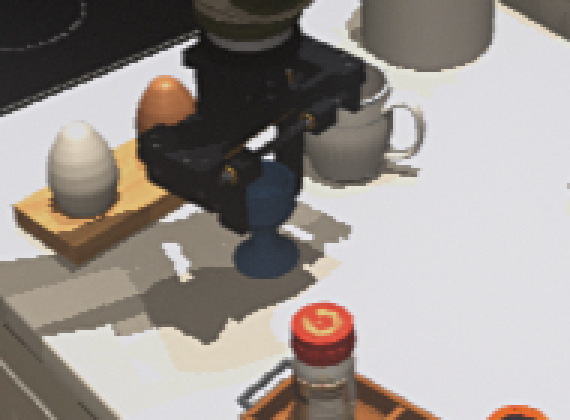

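Cup lifted upright, with wrist force -2.6 N matching 250 g. I'll raise it clear of the jars and carry it over the mat.

Request:
{"fn": "servo_tool", "kwargs": {"rows": [[[0,0,0,0,0,-0.02,0.045],[0,0,0,0,0,-0.025,0.045],[0,0,0,0,0,-0.025,0.045],[0,0,0,0,0,-0.025,0.045],[0,0,0,0,0,-0.02,0.045],[0,0,0,0,0,-0.01,0.045],[0,0,0,-0.0095,-0.004,0,0.045],[0,0,0,-0.019,-0.009,0,0.045],[0,0,0,-0.019,-0.009,0,0.045],[0,0,0,-0.019,-0.009,0,0.045]]]}}

```text
time_s: 5.5
ee_pos: [0.4826, -0.0826, 0.2231]
eef_rot: [[-0.212, 0.977, -0.003], [0.977, 0.212, 0.001], [0.001, -0.003, -1.0]]
wrist_force: [0.9, -0.4, -2.9]
finger_gap: 0.563
```

Request:
{"fn": "servo_tool", "kwargs": {"rows": [[[0,0,0,-0.022,-0.01,0,0.045],[0,0,0,-0.022,-0.01,0,0.045],[0,0,0,-0.022,-0.01,0,0.045],[0,0,0,-0.022,-0.01,0,0.045],[0,0,0,-0.022,-0.01,0,0.045],[0,0,0,-0.022,-0.01,0,0.045],[0,0,0,-0.02,-0.01,0,0.045],[0,0,0,-0.013,-0.006,0,0.045],[0,0,0,0,0,0,0.045],[0,0,0,0,0,0,0.045]]]}}

```text
time_s: 6.33
ee_pos: [0.4437, -0.259, 0.2237]
eef_rot: [[-0.21, 0.978, -0.001], [0.978, 0.21, 0.002], [0.002, -0.001, -1.0]]
wrist_force: [0.5, 0.3, -2.9]
finger_gap: 0.564
```

Request:
{"fn": "servo_tool", "kwargs": {"rows": [[[0,0,0,0,0,0.015,0.045],[0,0,0,0,0,0.02,0.045],[0,0,0,0,0,0.02,0.045],[0,0,0,0,0,0.02,0.045],[0,0,0,0,0,0.02,0.045],[0,0,0,0,0,0.015,0.045],[0,0,0,0,0,0.013,0.045],[0,0,0,0,0,0.01,0.045],[0,0,0,0,0,0,0.045],[0,0,0,0,0,0,0.045]]]}}

```text
time_s: 7.17
ee_pos: [0.4443, -0.2579, 0.0916]
eef_rot: [[-0.213, 0.977, -0.001], [0.977, 0.213, 0.001], [0.001, -0.001, -1.0]]
wrist_force: [0.3, -0.5, -3.1]
finger_gap: 0.559
```

Run:
```python
from h import *
a=cap('scene')['image'][210:350,200:390]
cv2.imwrite('pics/g3.png',cv2.resize(a,None,fx=3,fy=3,interpolation=3))
```

```text
(no output)
```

View pics/g3.png

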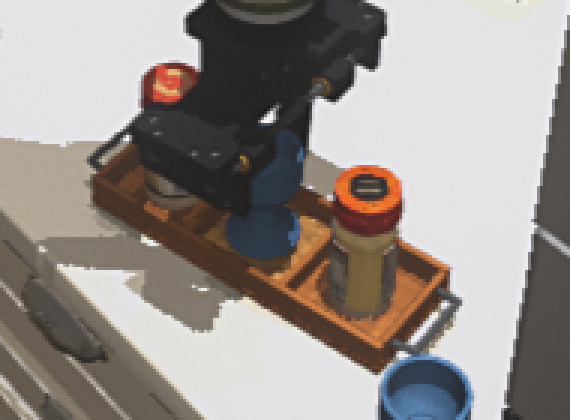

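The cup hangs upright over the mat in the middle compartment (foot at about (263,235)), clear of both jars. I'll lower slowly the last 8 mm.

Request:
{"fn": "servo_tool", "kwargs": {"rows": [[[0,0,0,0,0,0.002,0.045],[0,0,0,0,0,0.002,0.045],[0,0,0,0,0,0.001,0.045],[0,0,0,0,0,0.001,0.045],[0,0,0,0,0,0,0.045],[0,0,0,0,0,0,0.045]]]}}

```text
time_s: 7.72
ee_pos: [0.4442, -0.2588, 0.0858]
eef_rot: [[-0.211, 0.977, -0.0], [0.977, 0.211, 0.0], [0.0, -0.0, -1.0]]
wrist_force: [1.4, -0.2, -2.2]
finger_gap: 0.566
```

Request:
{"fn": "servo_tool", "kwargs": {"rows": [[[0,0,0,0,0,0.001,0.045],[0,0,0,0,0,0.001,0.045],[0,0,0,0,0,0,0.045],[0,0,0,0,0,0,0.045]]]}}

```text
time_s: 8.05
ee_pos: [0.4443, -0.2589, 0.0839]
eef_rot: [[-0.212, 0.977, 0.0], [0.977, 0.212, -0.0], [-0.0, 0.0, -1.0]]
wrist_force: [-0.3, 0.2, -0.4]
finger_gap: 0.566
```

Request:
{"fn": "servo_tool", "kwargs": {"rows": [[[0,0,0,0,0,0.0004,0.052],[0,0,0,0,0,0,0.056],[0,0,0,0,0,0,0.06],[0,0,0,0,0,0,0.07],[0,0,0,0,0,0,0.08],[0,0,0,0,0,0,0.088],[0,0,0,0,0,0,0.088],[0,0,0,0,0,0,0.088]]]}}

```text
time_s: 8.72
ee_pos: [0.4442, -0.2588, 0.0833]
eef_rot: [[-0.212, 0.977, -0.0], [0.977, 0.212, 0.0], [0.0, -0.0, -1.0]]
wrist_force: [0.3, -0.1, -0.3]
finger_gap: 0.995
```

Request:
{"fn": "servo_tool", "kwargs": {"rows": [[[0,0,0,0,0,-0.005,0.088],[0,0,0,0,0,-0.015,0.088],[0,0,0,0,0,-0.025,0.088],[0,0,0,0,0,-0.03,0.088],[0,0,0,0,0,-0.03,0.088],[0,0,0,0,0,-0.03,0.088],[0,0,0,0,0,-0.01,0.088],[0,0,0,0,0,0,0.088]]]}}

```text
time_s: 9.38
ee_pos: [0.4448, -0.2593, 0.2314]
eef_rot: [[-0.212, 0.977, 0.004], [0.977, 0.212, -0.004], [-0.005, 0.003, -1.0]]
wrist_force: [0.6, -0.8, 0.6]
finger_gap: 0.998
```

Request:
{"fn": "servo_tool", "kwargs": {"rows": [[[0,0,0,0.0265,0.011,0,0.088],[0,0,0,0.0265,0.011,0,0.088],[0,0,0,0.0265,0.011,0,0.088],[0,0,0,0.0265,0.011,0,0.088],[0,0,0,0.0265,0.011,0,0.088],[0,0,0,0.0265,0.011,0,0.088],[0,0,0,0.0265,0.011,0,0.088],[0,0,0,0.0265,0.011,0,0.088],[0,0,0,0.0265,0.011,0,0.088],[0,0,0,0.0265,0.011,0,0.088]]]}}

```text
time_s: 10.22
ee_pos: [0.4952, 0.025, 0.2273]
eef_rot: [[-0.212, 0.977, -0.002], [0.977, 0.212, 0.0], [0.001, -0.002, -1.0]]
wrist_force: [0.9, -0.9, 0.0]
finger_gap: 0.996
```

Request:
{"fn": "servo_tool", "kwargs": {"rows": [[[0,0,0,0.0265,0.011,0,0.088],[0,0,0,0.0265,0.011,0,0.088],[0,0,0,0.0265,0.011,0,0.088],[0,0,0,0.0265,0.011,0,0.088],[0,0,0,0.0265,0.011,0,0.088],[0,0,-6.43,0,0,0,0.088],[0,0,-6.43,0,0,0,0.088],[0,0,-6.43,0,0,0,0.088],[0,0,-6.43,0,0,0,0.088]]]}}

```text
time_s: 10.97
ee_pos: [0.5209, 0.1648, 0.227]
eef_rot: [[-0.619, 0.785, -0.002], [0.785, 0.619, -0.0], [0.001, -0.002, -1.0]]
wrist_force: [-0.5, -0.2, 0.5]
finger_gap: 1.001
```

Request:
{"fn": "servo_tool", "kwargs": {"rows": [[[0,0,-6.43,0,0,0,0.088],[0,0,-6.43,0,0,0,0.088],[0,0,-6.43,0,0,0,0.088],[0,0,0,0,0,0,0.088],[0,0,0,0,0,0,0.088]]]}}

```text
time_s: 11.38
ee_pos: [0.5211, 0.1646, 0.2275]
eef_rot: [[-0.839, 0.544, -0.002], [0.544, 0.839, -0.0], [0.001, -0.001, -1.0]]
wrist_force: [-0.2, 0.4, -0.4]
finger_gap: 0.997
```

Run:
```python
from h import *
from scipy.optimize import least_squares
for nm in('top','scene'):
    d=cap(nm);W=world(d).reshape(-1,3)
    P=W[np.hypot(W[:,0]-.444,W[:,1]+.259)<.045]
    for lo,hi in((.082,.1),):
        Q=P[(P[:,2]>lo)&(P[:,2]<hi)]
        print(nm,len(Q),least_squares(lambda c:np.hypot(Q[:,0]-c[0],Q[:,1]-c[1])-.0255,(.444,-.259),loss='soft_l1',f_scale=.002).x.round(4),np.percentile(Q[:,2],95))
a=np.load('scene.npz')['image'];cv2.imwrite('pics/g4.png',cv2.resize(a[100:350,130:400],None,fx=2.2,fy=2.2,interpolation=3))
```

```text
top 104 [ 0.4429 -0.2582] 0.09221849032424327
scene 196 [ 0.4444 -0.2606] 0.08898645935352636
```

View pics/g4.png

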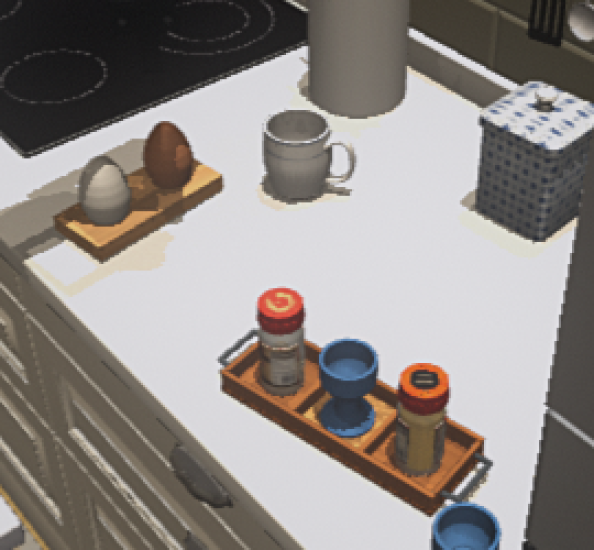

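Cup upright and centred on the mat at (0.444,-0.259); the rest is untouched. Next is the egg.

Request:
{"fn": "servo_tool", "kwargs": {"rows": [[[0,0,0,-0.002,0.0013,0.02,0.088],[0,0,0,0,0,0.025,0.088],[0,0,0,0,0,0.025,0.088],[0,0,0,0,0,0.025,0.088],[0,0,0,0,0,0.025,0.088],[0,0,0,0,0,0.02,0.088],[0,0,0,0,0,0.016,0.088],[0,0,0,0,0,0.0145,0.088],[0,0,0,0,0,0,0.088],[0,0,0,0,0,0,0.088]]]}}

```text
time_s: 12.32
ee_pos: [0.5236, 0.1646, 0.0576]
eef_rot: [[-0.84, 0.543, -0.001], [0.543, 0.84, -0.0], [0.001, -0.001, -1.0]]
wrist_force: [-0.1, 0.2, -0.1]
finger_gap: 0.999
```

Request:
{"fn": "servo_tool", "kwargs": {"newtons": 15, "rows": [[[0,0,0,0,0,0,0.075],[0,0,0,0,0,0,0.065],[0,0,0,0,0,0,0.06],[0,0,0,0,0,0,0.05],[0,0,0,0,0,0,0.045],[0,0,0,0,0,0,0.045],[0,0,0,0,0,0,0.045],[0,0,0,0,0,0,0.045]]]}}

```text
time_s: 12.98
ee_pos: [0.5243, 0.1649, 0.0584]
eef_rot: [[-0.841, 0.541, 0.002], [0.541, 0.841, 0.001], [-0.001, 0.001, -1.0]]
wrist_force: [1.5, 4.9, 5.8]
finger_gap: 0.665
```

Request:
{"fn": "servo_tool", "kwargs": {"rows": [[[0,0,0,0,0,0,0.045],[0,0,0,0,0,0,0.045],[0,0,0,0,0,-0.003,0.045],[0,0,0,0,0,-0.005,0.045],[0,0,0,0,0,-0.008,0.045],[0,0,0,0,0,0,0.045],[0,0,0,0,0,0,0.045],[0,0,0,0,0,0,0.045]]]}}

```text
time_s: 13.65
ee_pos: [0.5236, 0.1645, 0.0738]
eef_rot: [[-0.841, 0.541, -0.0], [0.541, 0.841, -0.0], [0.0, -0.0, -1.0]]
wrist_force: [0.7, -0.1, -1.9]
finger_gap: 0.664
```

Run:
```python
from h import *
print(status.get_obs()['wrist_force'],status.get_obs()['wrist_torque'])
a=cap('scene')['image'];cv2.imwrite('pics/g5.png',cv2.resize(a[100:230,130:290],None,fx=4,fy=4,interpolation=3))
```

```text
[ 0.68057638 -0.09240226 -1.89848187] [-0.06196324 -0.03897503  0.04384454]
```

View pics/g5.png

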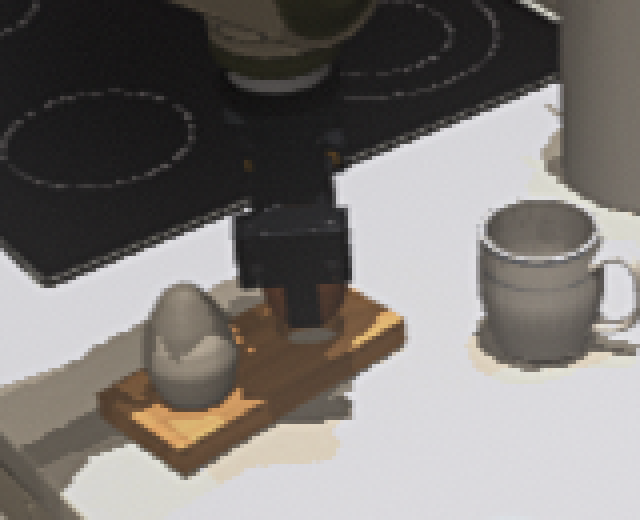

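Egg lifted clear of the hole (about 1.4–1.9 N). I'll raise it, turn back 45° and carry it over the cup.

Request:
{"fn": "servo_tool", "kwargs": {"rows": [[[0,0,0,0,0,-0.01,0.045],[0,0,0,0,0,-0.018,0.045],[0,0,0,0,0,-0.02,0.045],[0,0,0,0,0,-0.02,0.045],[0,0,0,0,0,-0.02,0.045],[0,0,0,0,0,-0.02,0.045],[0,0,0,0,0,-0.015,0.045],[0,0,0,0,0,-0.01,0.045],[0,0,0,0,0,0,0.045]]]}}

```text
time_s: 14.45
ee_pos: [0.5243, 0.1647, 0.2095]
eef_rot: [[-0.841, 0.541, 0.004], [0.541, 0.841, 0.0], [-0.003, 0.003, -1.0]]
wrist_force: [0.6, -0.4, -1.2]
finger_gap: 0.665
```

Request:
{"fn": "servo_tool", "kwargs": {"rows": [[[0,0,3,0,0,0,0.045],[0,0,5,0,0,0,0.045],[0,0,5,0,0,0,0.045],[0,0,5,0,0,0,0.045],[0,0,5,0,0,0,0.045],[0,0,5,0,0,0,0.045],[0,0,5,0,0,0,0.045],[0,0,5,0,0,0,0.045],[0,0,4,0,0,0,0.045],[0,0,3,0,0,0,0.045]]]}}

```text
time_s: 15.28
ee_pos: [0.5234, 0.1646, 0.2063]
eef_rot: [[-0.208, 0.978, -0.001], [0.978, 0.208, -0.0], [0.0, -0.001, -1.0]]
wrist_force: [0.3, 0.7, -1.3]
finger_gap: 0.668
```

Request:
{"fn": "servo_tool", "kwargs": {"rows": [[[0,0,0,-0.01,-0.004,0,0.045],[0,0,0,-0.018,-0.008,0,0.045],[0,0,0,-0.02,-0.008,0,0.045],[0,0,0,-0.02,-0.008,0,0.045],[0,0,0,-0.02,-0.008,0,0.045],[0,0,0,-0.02,-0.008,0,0.045],[0,0,0,-0.02,-0.008,0,0.045],[0,0,0,-0.02,-0.008,0,0.045],[0,0,0,-0.02,-0.008,0,0.045],[0,0,0,-0.02,-0.008,0,0.045]]]}}

```text
time_s: 16.12
ee_pos: [0.4884, -0.0367, 0.2066]
eef_rot: [[-0.213, 0.977, -0.001], [0.977, 0.213, 0.0], [0.0, -0.001, -1.0]]
wrist_force: [0.4, 0.6, -1.9]
finger_gap: 0.664
```

Request:
{"fn": "servo_tool", "kwargs": {"rows": [[[0,0,0,-0.02,-0.008,0,0.045],[0,0,0,-0.02,-0.008,0,0.045],[0,0,0,-0.02,-0.008,0,0.045],[0,0,0,-0.02,-0.008,0,0.045],[0,0,0,-0.02,-0.008,0,0.045],[0,0,0,-0.02,-0.008,0,0.045],[0,0,0,-0.02,-0.008,0,0.045],[0,0,0,-0.02,-0.008,0,0.045],[0,0,0,-0.018,-0.008,0,0.045],[0,0,0,-0.01,-0.004,0,0.045]]]}}

```text
time_s: 16.95
ee_pos: [0.4537, -0.2371, 0.2065]
eef_rot: [[-0.212, 0.977, -0.001], [0.977, 0.212, 0.0], [0.0, -0.001, -1.0]]
wrist_force: [0.0, -0.6, -0.5]
finger_gap: 0.669
```

Request:
{"fn": "servo_tool", "kwargs": {"rows": [[[0,0,0,0,0,0,0.045],[0,0,0,0,0,0,0.045]]]}}

```text
time_s: 17.12
ee_pos: [0.4544, -0.2349, 0.2066]
eef_rot: [[-0.211, 0.977, -0.001], [0.977, 0.211, 0.001], [0.001, -0.0, -1.0]]
wrist_force: [0.0, 0.5, -1.7]
finger_gap: 0.668
```

Request:
{"fn": "servo_tool", "kwargs": {"rows": [[[0,0,0,-0.007,-0.005,0,0.045],[0,0,0,-0.007,-0.005,0,0.045],[0,0,0,-0.0073,-0.0053,0,0.045],[0,0,0,0,0,0.012,0.045],[0,0,0,0,0,0.015,0.045],[0,0,0,0,0,0.015,0.045],[0,0,0,0,0,0.012,0.045],[0,0,0,0,0,0.01,0.045],[0,0,0,0,0,0,0.045],[0,0,0,0,0,0,0.045]]]}}

```text
time_s: 17.95
ee_pos: [0.4442, -0.2594, 0.1429]
eef_rot: [[-0.212, 0.977, -0.0], [0.977, 0.212, 0.0], [0.0, -0.0, -1.0]]
wrist_force: [-0.1, 0.5, -0.7]
finger_gap: 0.663
```

Run:
```python
from h import *
a=cap('scene')['image'];cv2.imwrite('pics/g6.png',cv2.resize(a[190:330,210:370],None,fx=4,fy=4,interpolation=3))
```

```text
(no output)
```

View pics/g6.png

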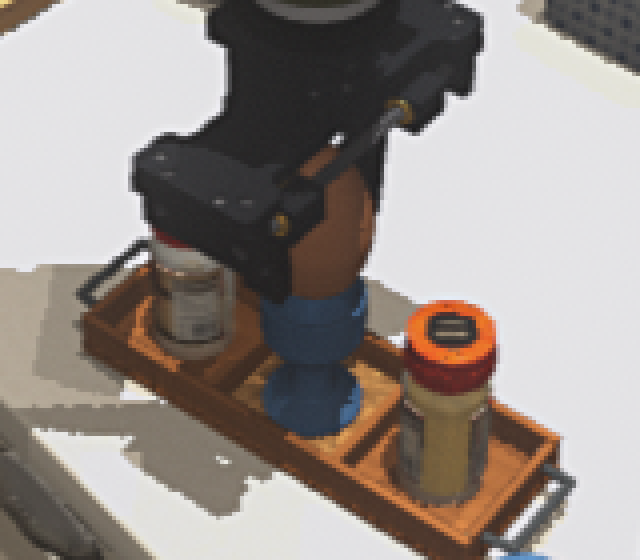

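The egg hangs upright and aligned with the cup: its right edge is at 373 px against 373 expected. I'll lower it gently.

Request:
{"fn": "servo_tool", "kwargs": {"rows": [[[0,0,0,0,0,0.003,0.045],[0,0,0,0,0,0.003,0.045],[0,0,0,0,0,0.003,0.045],[0,0,0,0,0,0.002,0.045],[0,0,0,0,0,0.002,0.045],[0,0,0,0,0,0.0015,0.045],[0,0,0,0,0,0.0015,0.045],[0,0,0,0,0,0,0.045],[0,0,0,0,0,0,0.045],[0,0,0,0,0,0,0.045]]]}}

```text
time_s: 18.83
ee_pos: [0.4444, -0.2592, 0.1269]
eef_rot: [[-0.212, 0.977, 0.0], [0.977, 0.212, -0.0], [-0.0, 0.0, -1.0]]
wrist_force: [-0.3, -0.2, -0.8]
finger_gap: 0.662
```

Request:
{"fn": "servo_tool", "kwargs": {"rows": [[[0,0,0,0,0,0.001,0.045],[0,0,0,0,0,0.001,0.045],[0,0,0,0,0,0,0.045],[0,0,0,0,0,0,0.045]]]}}

```text
time_s: 19.17
ee_pos: [0.4444, -0.2591, 0.1248]
eef_rot: [[-0.212, 0.977, -0.0], [0.977, 0.212, 0.0], [0.0, -0.0, -1.0]]
wrist_force: [-0.3, -1.0, -1.1]
finger_gap: 0.663
```

Request:
{"fn": "servo_tool", "kwargs": {"rows": [[[0,0,0,0,0,0.0008,0.045],[0,0,0,0,0,0.0007,0.045],[0,0,0,0,0,0,0.045],[0,0,0,0,0,0,0.045],[0,0,0,0,0,0,0.045]]]}}

```text
time_s: 19.58
ee_pos: [0.4444, -0.2591, 0.1234]
eef_rot: [[-0.212, 0.977, 0.0], [0.977, 0.212, -0.0], [-0.0, 0.0, -1.0]]
wrist_force: [0.7, 0.3, -0.3]
finger_gap: 0.665
```

Request:
{"fn": "servo_tool", "kwargs": {"rows": [[[0,0,0,0,0,0.001,0.045],[0,0,0,0,0,0,0.045],[0,0,0,0,0,0,0.045],[0,0,0,0,0,0,0.045]]]}}

```text
time_s: 19.92
ee_pos: [0.4445, -0.2592, 0.1225]
eef_rot: [[-0.212, 0.977, 0.0], [0.977, 0.212, -0.0], [-0.0, 0.0, -1.0]]
wrist_force: [0.6, 0.4, 1.4]
finger_gap: 0.661
```

Contact made: the force went from -1.1 to +1.4 N at the expected height. Releasing slowly.

Request:
{"fn": "servo_tool", "kwargs": {"newtons": 3, "rows": [[[0,0,0,0,0,0,0.045],[0,0,0,0,0,0,0.045],[0,0,0,0,0,0,0.059],[0,0,0,0,0,0,0.062],[0,0,0,0,0,0,0.066],[0,0,0,0,0,0,0.072],[0,0,0,0,0,0,0.08],[0,0,0,0,0,0,0.088],[0,0,0,0,0,0,0.088],[0,0,0,0,0,0,0.088]]]}}

```text
time_s: 20.75
ee_pos: [0.4444, -0.2591, 0.1223]
eef_rot: [[-0.212, 0.977, -0.0], [0.977, 0.212, -0.0], [-0.0, -0.0, -1.0]]
wrist_force: [-0.3, 0.2, -0.3]
finger_gap: 0.997
```

Run:
```python
from h import *
print(status.get_obs()['finger_gap'])
a=cap('scene')['image'];cv2.imwrite('pics/g7.png',cv2.resize(a[190:330,210:370],None,fx=4,fy=4,interpolation=3))
```

```text
0.9972717548111225
```

View pics/g7.png

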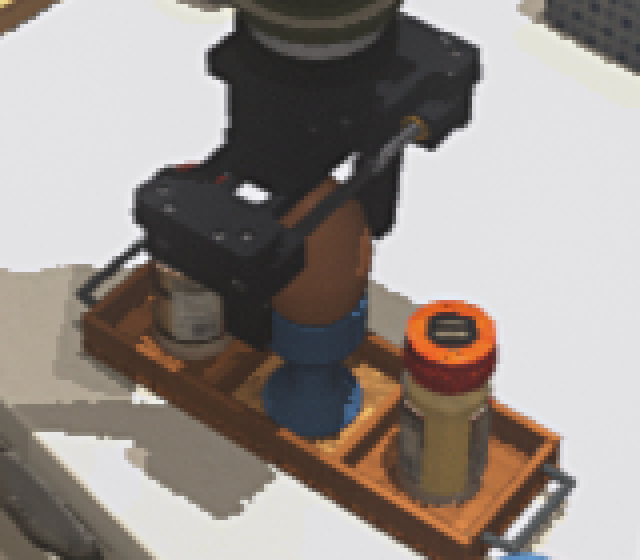

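The egg stands in the cup with the fingers open and clear. Now I'll go straight up.

Request:
{"fn": "servo_tool", "kwargs": {"rows": [[[0,0,0,0,0,-0.005,0.088],[0,0,0,0,0,-0.01,0.088],[0,0,0,0,0,-0.02,0.088],[0,0,0,0,0,-0.025,0.088],[0,0,0,0,0,-0.025,0.088],[0,0,0,0,0,-0.025,0.088],[0,0,0,0,0,-0.01,0.088],[0,0,0,0,0,0,0.088],[0,0,0,0,0,0,0.088]]]}}

```text
time_s: 21.55
ee_pos: [0.4443, -0.259, 0.2424]
eef_rot: [[-0.212, 0.977, 0.0], [0.977, 0.212, -0.0], [-0.0, 0.0, -1.0]]
wrist_force: [-0.4, 0.2, -0.2]
finger_gap: 1.001
```

Request:
{"fn": "servo_tool", "kwargs": {"rows": [[[0,0,0,0.025,0,0,0.088],[0,0,0,0.03,0,0,0.088],[0,0,0,0.03,0,0,0.088],[0,0,0,0.03,0,0,0.088],[0,0,0,0.03,0,0,0.088],[0,0,0,0.03,0,0,0.088],[0,0,0,0.02,0,0,0.088],[0,0,0,0,0,0,0.088],[0,0,0,0,0,0,0.088],[0,0,0,0,0,0,0.088]]]}}

```text
time_s: 22.38
ee_pos: [0.4032, -0.0691, 0.2418]
eef_rot: [[-0.212, 0.977, -0.001], [0.977, 0.212, 0.0], [0.0, -0.001, -1.0]]
wrist_force: [-0.4, -0.5, 0.2]
finger_gap: 0.999
```

Run:
```python
from h import *
from scipy.optimize import least_squares
for nm in('top','scene'):
    d=cap(nm);W=world(d).reshape(-1,3);hsv=cv2.cvtColor(d['image'],cv2.COLOR_BGR2HSV).reshape(-1,3)
    m=(np.hypot(W[:,0]-.444,W[:,1]+.259)<.045)
    P=W[m&(W[:,2]>.095)&(W[:,2]<.2)]
    if len(P)>30:
        f=lambda p:np.sqrt(((P[:,0]-p[0])/.03)**2+((P[:,1]-p[1])/.03)**2+((P[:,2]-p[2])/np.where(P[:,2]>p[2],.05,.04))**2)-1
        s=least_squares(f,(.444,-.259,.116),loss='soft_l1',f_scale=.05);print(nm,'egg widest',s.x.round(4),P[:,2].max().round(3))
a=np.load('scene.npz')['image'];cv2.imwrite('pics/g8.png',cv2.resize(a[110:350,130:400],None,fx=2.4,fy=2.4,interpolation=3))
```

```text
top egg widest [ 0.4444 -0.2589  0.1133] 0.17
scene egg widest [ 0.4456 -0.2582  0.1123] 0.166
```

View pics/g8.png

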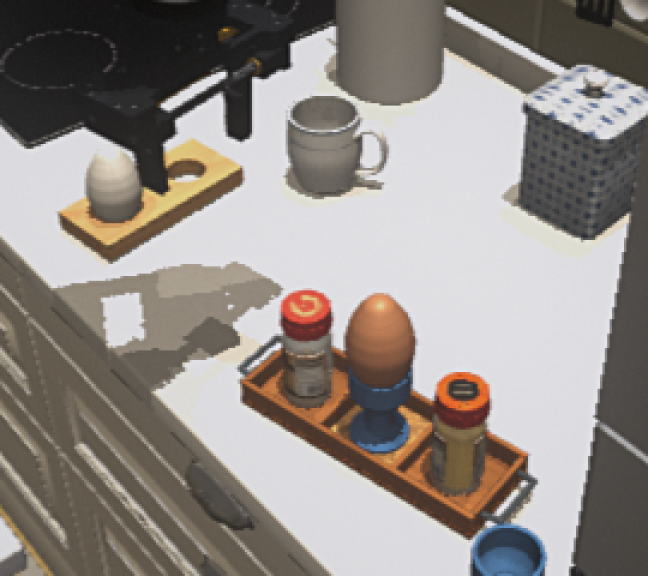

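The egg sits upright and centred in the cup at (380,340), and the white egg, jars and mug look unmoved. Handing in.

```bash
python3 -c "
from workcell import order;print(order.hand_in())"
```

```text
the job is handed in; nothing more can be done
None
```

I stood the nearest blue egg cup on the cork mat in the middle compartment and let go of it. Then I set the brown egg in it, blunt end down, and released it only once the wrist force showed it resting there. The job is handed in at about 22 s of the 64 s allowed; no verdict is reported.

- **Cup:** the two cameras put it at (0.443, -0.258) and (0.444, -0.261). The tray centre measured about (0.444, -0.259), so the cup is about 2 mm off the mat's centre at most. It looked upright in the pictures; I did not measure its tilt.
- **Egg:** its axis measured (0.444, -0.259) and (0.446, -0.258), within about 3 mm of the cup's axis. It looked upright.
- **Other items:** the white egg, both jars and the mug look unmoved in the last picture. I did not re-measure them.

Two readings did not match:
- **Egg height:** the camera fit put the egg's widest point about 3 mm below nominal (0.113 m against 0.116 m). The same fit read 3–4 mm low when the egg was still in the rack.
- **Finger opening:** on the 55 mm cup the gripper showed about 50 mm. The lift weight and the pictures confirmed the grasp was sound.

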